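# Set a signet ring up for the bench camera

### The arm

A 7-joint arm with a two-finger parallel gripper is mounted at the origin on the work surface. World frame = base frame: x ahead of the robot, y to its left, z up, the work surface at z = 0. Lengths are in m, angles in degrees, forces in N, time in s.
With the tool pointing down it reaches from about 0.425 to 0.95 m from the base axis. Payload 4.7 kg.
Tool frame: the origin (TCP) lies midway between the tips of the shut fingers; the grasp point (between the pads) lies 19 mm behind it; z points along the fingers, y is the line along which they close (so a half turn about z gives the same grasp; the last joint's range is limited). The gripper opens to 85 mm and grips with 20 to 120 N. Pads are 22 mm wide; open, the fingers measure 114 mm over their backs; the gripper's body (76 mm by 85 mm) begins 54 mm behind the grasp point. The pads swing forward as they close: fully open they stand 13 mm farther back than shut.
Start: joints at [74.032, 26.849, -2.785, 87.806, 1.381, 65.374, -4.715], TCP at [0.167, -0.654, 0.231] pointing down, gripper open.
Joint ranges: [-148.3, 148.3], [-19.14, 114.17], [-79.39, 73.82], [5.75, 140.21], [-59.74, 239.74], [12.07, 113.84], [-152.46, 152.46]. Speed limits (degrees/s): [147.25, 147.25, 180, 180, 180, 180, 180].

### API

Orientations are given as [roll, pitch, yaw] about the fixed x, y, z axes, in that order (R = Rz(yaw) Ry(pitch) Rx(roll)).
In Python, from bench import r gives the robot as it stands. The module is installed in compiled form; this text tells all that it offers.
- The arm moves only by the tool arm_command, never from a script. Its argument "deltas" is a list of rows, each an object with "gripper": the closure, from 0 (fully open) to 1 (shut); "travel": the shift along the tool's x, y, z normalised to -1 to 1, where 1 is 0.1 m, a list of three; "rotation": the turn, a rotation vector about the tool's x, y, z normalised to -1 to 1, where 1 is 90 degrees, a list of three. A call has 1 to 12 rows; each row shifts and turns the commanded pose from where the row before left it, along the tool's axes as they then stand; what a row does not reach is not made up. A row lasts 1/8 s, in which the tool goes at most 62.5 mm and 10.7 degrees, less where a joint would pass 70% of its speed; a pose out of reach is approached as far as the arm can. A call with a number of a shift or a turn outside -1 to 1 is refused whole. A call with a gripper value outside its range is refused whole. The fingers move at their own pace and stop on an object; "grip_force" is the grip in N (left out, the last holds). Time passes only in rows, so rows that do not move let the fingers close. It gives the time, the measured TCP pose, the force, the opening and the grip force at its end, in the units of the state.
- r.read_state(): the state, without advancing time (a new reading comes with each control period).
- r.camera(name): name is "scene" or "top" or "wrist"; returns a dict with "img" (480x640x3 uint8, red, green, blue), "camera_matrix" (3x3 intrinsics, pixels), "eye" and "attitude" of the camera in the world. Camera axes: x right, y down, z forward; pixel columns grow to the right and rows downward; lengths in m; the calibration is good to about 2 mm. A picture is of the moment at which its call begins. There is no depth.
- r.hand_in(): hands the job in; it is judged then, once.
The state is a dict: "clock": time; "q": joint angles; "qvel": joint speeds; "joint_efforts": joint torques, N m; "eef_pos": TCP position; "eef_rot": TCP orientation; "force": force on the tool from outside, world axes, zero at the start; "moment": the same for the moment, N m; "finger_gap": finger opening in m; "grasp_force": force on a finger pad.
Only numpy, scipy, OpenCV 4.12 (cv2) and the standard library are available. Lean on these libraries where they do the work, as an engineer would, in place of code of your own. Each camera call takes 0.05 s, during which the arm holds its last target. There are 200 camera calls.

### The job

The wooden ring holder carrying the signet ring stands among other tools in the bench rack. Stand it upright in the bore of the camera stand's aluminium block, pushed down until the scored line round its handle is level with the top of the block, and turned so that the brass strip and the ring's face look straight into the lens. Let go of it there; leave the other tools and the bottle undisturbed, and do not bump the camera or the white backdrop.

Things in the scene. Friction and masses are not known exactly. Their poses are not given: they have to be found in the camera images.
- holder_mid (a point): Middle of the ring holder's handle, on its axis: a round beech handle 34 mm in diameter, 120 mm long (this point is 60 mm above its flat foot), about 0.12 kg. On its top sits a nylon core with a brass signet ring, 18 mm taller and at most 32 mm wide. z runs up the handle; y points out of the marked side. It starts upright in one of the rack's bores, turned any way.
- holder_strip (a point): On the handle's marked side, in the middle of its brass strip (13 by 55 mm), 17 mm from the axis along the holder's y and 18 mm above the handle's middle. The ring's flat face looks the same way.
- rack: Dark wooden tool rack fixed to the bench, 90 mm (x) by 220 mm (y) by 55 mm high, origin at the centre of its underside. Three bores, 36 mm in diameter and 40 mm deep, lie along its y at -62, 0 and +62 mm; each holds one tool, which stands on the bottom of the bore 15 mm above the bench.
- clamp_mid (a point): Middle (68 mm above the foot) of a wooden ring clamp standing in another bore of the rack: darker wood, 136 mm tall, 32 mm thick below tapering to 25 mm, brass band, slit top. Leave it.
- stick_mid (a point): Middle (52 mm above the foot) of a plain setter's stick standing in another bore of the rack: pale wood, 33 mm in diameter, 105 mm tall, dark dome on top, no ring and no strip. Leave it.
- bore_mouth (a point): Centre of the mouth of the vertical bore in the camera stand's aluminium block (56 by 56 mm, top 62 mm above the bench, fixed). z is up, y points to the lens. The bore is 36 mm wide with a 3.5 mm lead-in, and 52 mm deep: 10 mm deeper than the holder has to go.
- lens (a point): Centre of the front of the camera's lens, 62 mm from the bore's axis along the stand's y and 88 mm above the block's top. Behind it the black camera body (48 mm wide, its top 172 mm above the bench) reaches 146 mm from the bore's axis, on a column. It must not be bumped.
- camera_block: The camera with its column, part of the camera stand: origin on the bench under the bore's axis, y from the bore to the lens; extents as given at the lens. The stand's base plate is 110 mm wide (x), 10 mm thick and runs from 90 mm on the -y side to 165 mm on the +y side; a spring housing sticks out of the block 48 mm from the axis on the -x side, 36 mm up.
- panel_top (a point): Middle of the upper edge of the white backdrop's front face. The backdrop is an upright sheet 96 mm wide (along the stand's x), 4 mm thick, its top 168 mm above the bench; it stands across the bore from the lens, its front face 55 mm from the bore's axis on the stand's -y side.
- backdrop_panel: The backdrop sheet, part of the camera stand: origin on the bench under the bore's axis, same axes as the stand.
- spirit_mid (a point): Middle of an amber spirit bottle standing loose on the bench close beside the stand's base plate, on its +x side; 52 mm in diameter and 115 mm tall. Leave it.
- hammer: Small hammer lying loose on the bench between rack and stand, 200 mm long along its x, at most 27 mm high, its head (80 mm across) towards the robot; origin under its middle. Leave it.
- holder_line (a point): Centre, on the handle's axis, of the thin black scored line that runs round the handle 42 mm above its foot (18 mm below the handle's middle).
- shoe: Small sprung nylon shoe inside the bore, on the stand's -x side, 20 to 32 mm below the mouth; origin on the bench under the bore's axis. It presses on the handle with about 4 N: pushing the handle down past it takes roughly 4 to 10 N, and the handle then stays at whatever height and turn it is left.
Things that resemble listed ones, but are neither listed nor needed, are in the scene too. Leave any blue or purple look-alike of the part that bears holder_mid alone.

How it is judged:
By the outcome, as a careful person would: the job done as asked, in the order asked, and still so for the second after the job is handed in, with the robot touching nothing.
It also fails if it takes over 48 s, if anything falls off the work surface, if the arm or the gripper's body presses on something with over 40 N, if the wrist force passes 120 N, or if a joint passes its speed limit or range.

## Working session

There is one attempt and no reset: what is moved stays moved. The work goes in short steps, Python scripts to look and compute and a tool call to move; the robot and the scene stay as the last step left them, time stands still between calls to the robot, and variables do not carry over. Pictures are saved under pics/ and viewed, at most 10 in all, crops included, and the job is handed in when it is done.

Besides the shell and the picture viewer there is one more tool, called by a JSON object that holds its "api" and its "payload". arm_command: Moves the arm, as the interface text tells. Scaled input: -1 to 1 covers 0.1 m each way for a shift and 90 degrees each way for a turn. Its arguments: {"type":"object","properties":{"deltas":{"type":"array"},"grip_force":{"type":"number"}},"required":["deltas"]}

```bash
mkdir -p pics; cat > h.py <<'E'
import numpy as np, cv2, json
from bench import r
from scipy.spatial.transform import Rotation as R
def snap(n,f):
    c=r.camera(n); cv2.imwrite('pics/'+f,c['img'][:,:,::-1]); 
    d={k:np.array(c[k]).tolist() for k in('camera_matrix','eye','attitude')}
    json.dump(d,open('pics/'+f[:-4]+'.json','w')); return d
def load(f): return json.load(open('pics/'+f[:-4]+'.json'))
def rot(d):
    a=np.array(d['attitude']); 
    return a if a.shape==(3,3) else R.from_euler('xyz',a,degrees=True).as_matrix()
def ray(d,u,v):
    K=np.array(d['camera_matrix']); return rot(d)@np.linalg.inv(K)@np.array([u,v,1.])
def at(d,u,v,z):
    e=np.array(d['eye']); w=ray(d,u,v); return e+w*(z-e[2])/w[2]
def proj(d,p):
    K=np.array(d['camera_matrix']); q=K@rot(d).T@(np.array(p)-np.array(d['eye'])); return q[:2]/q[2]
E
python3 - <<'E'
from h import *
for n in('top','scene'): print(n,snap(n,n+'0.png'))
s=r.read_state(); print({k:s[k] for k in('clock','eef_pos','eef_rot','finger_gap','force')})
E
```

```text
top {'camera_matrix': [[603.7609538545983, 0.0, 320.3598164550781], [0.0, 603.7609538545983, 246.48777284193352], [0.0, 0.0, 1.0]], 'eye': [0.4510977929858264, -0.029963261121240772, 1.3868371664353734], 'attitude': [-174.89447354984117, -0.5387694096527939, -90.41282372022995]}
scene {'camera_matrix': [[466.44793926072253, 0.0, 319.3728724854933], [0.0, 466.44793926072253, 232.66964901857725], [0.0, 0.0, 1.0]], 'eye': [1.3970414637821316, -0.2237702531172701, 0.6499412868240461], 'attitude': [-123.33371156554334, -0.8504048102746045, 78.62147546718731]}
{'clock': 0.1, 'eef_pos': array([ 0.16677754, -0.65354451,  0.23037816]), 'eef_rot': array([-1.79900867e+02,  2.59157614e-03,  1.43165858e+01]), 'finger_gap': 0.0850639634202662, 'force': array([-0.32969379, -0.29732938,  0.17258049])}
```

View pics/top0.png

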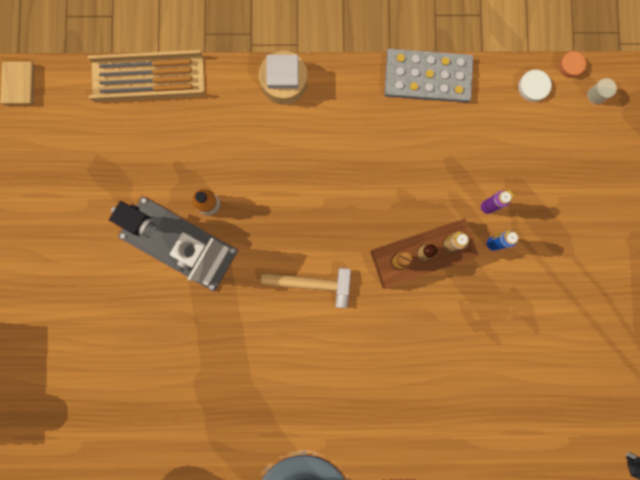

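View pics/scene0.png

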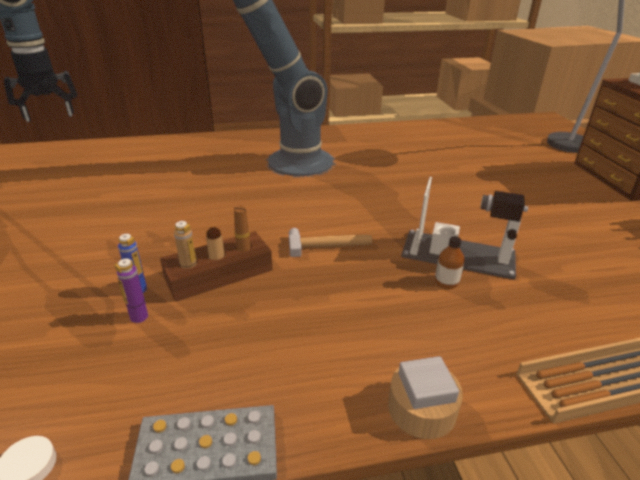

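The top view shows the rack at about (425,253). The holder is the rightmost tool (458,241), with the stick in the middle and the clamp on the left, and the blue and purple look-alikes are to the right. The stand is at about (180,245), with its block bore near (187,250), lens (147,227) and backdrop (213,262). I'll enlarge both areas.

```bash
python3 - <<'E'
from h import *
t=cv2.imread('pics/top0.png'); s=cv2.imread('pics/scene0.png')
z=lambda i,x,y,w,h,k:cv2.resize(i[y:y+h,x:x+w],None,fx=k,fy=k,interpolation=cv2.INTER_CUBIC)
a=np.hstack([z(t,100,180,150,120,8/3),z(t,370,180,150,120,8/3)])
b=np.hstack([z(s,390,170,150,100,8/3),z(s,110,200,150,100,8/3)])
cv2.imwrite('pics/c0.png',np.vstack([a,b])[:600])
d=load('top0.png')
for n,u,v,zz in[('holdertop',461,239,.15),('bore',187,250,.062),('lens',147,227,.15),('rackL',374,251,.055),('rackR',466,221,.055)]: print(n,at(d,u,v,zz).round(3))
E
```

```text
holdertop [ 0.575 -0.333  0.15 ]
bore [0.563 0.25  0.062]
lens [0.604 0.314 0.15 ]
rackL [ 0.559 -0.162  0.055]
rackR [ 0.625 -0.368  0.055]
```

View pics/c0.png

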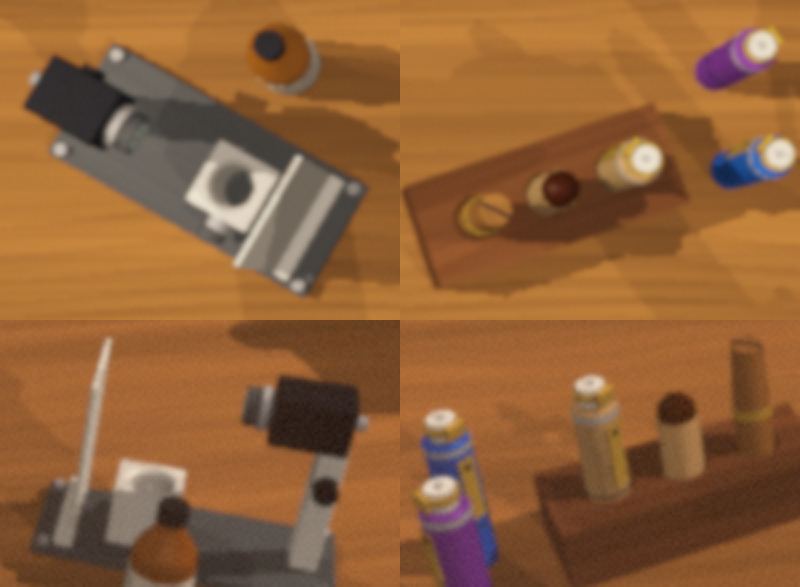

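The enlargement shows the stand's plate corners, block top and panel edge clearly. The holder's strip faces the right side of the scene view (crop 615,455), which is an azimuth of roughly 45°. Next I'll fit the stand and rack poses.

```bash
cat > fit.py <<'E'
from h import *
from scipy.optimize import least_squares
def fit(d,obj,px,x0):
    obj=np.array(obj);px=np.array(px)
    def f(p):
        M=R.from_euler('z',p[2]).as_matrix(); return np.concatenate([proj(d,M@o+[p[0],p[1],0])-q for o,q in zip(obj,px)])
    s=least_squares(f,x0,loss='soft_l1'); return s.x,s.fun.reshape(-1,2).round(1)
E
python3 - <<'E'
from fit import *
d=load('top0.png')
cr=lambda L,x0:[(x0+u*3/8,180+v*3/8) for u,v in L]
m=1e-3
# stand: plate corners; block corners; panel top ends
o=[(55,165,10),(-55,165,10),(55,-90,10),(-55,-90,10),(28,28,62),(28,-28,62),(-28,-28,62),(-28,28,62),(48,-55,168),(-48,-55,168)]
p=cr([(115,42),(50,150),(367,187),(303,297),(218,140),(282,178),(240,235),(187,198),(298,155),(235,267)],100)
x,e=fit(d,np.array(o)*m,p,[.56,.25,np.radians(-30)]);print('stand',x[:2].round(4),np.degrees(x[2]),e.tolist())
o=[(45,-110,55),(45,110,55),(-45,110,55),(-45,-110,55)]
p=cr([(653,105),(405,187),(437,287),(688,198)],370-150)
x,e=fit(d,np.array(o)*m,p,[.57,-.27,np.radians(18)]);print('rack',x[:2].round(4),np.degrees(x[2]),e.tolist())
M=R.from_euler('z',x[2]).as_matrix()
for b in(-.062,0,.062): print('bore',b,(M@[0,b,0])[:2]+x[:2])
print('holder top ctr',at(d,*cr([(646,159)],220)[0],.153)); print('blue top',at(d,*cr([(778,155)],220)[0],.14))
print('bottle top',at(d,*cr([(269,46)],100)[0],.115))
E
```

```text
stand [0.5638 0.249 ] -30.327925116472706 [[-0.3, -0.3], [-1.0, 0.4], [0.8, 0.5], [0.1, 1.1], [1.3, 0.1], [-0.9, -1.5], [1.7, -0.9], [-0.3, 0.3], [0.2, 0.4], [-0.7, -0.5]]
rack [ 0.5542 -0.2747] 18.12099222075105 [[-0.3, -1.1], [-0.6, -0.7], [0.7, 0.4], [0.2, 2.2]]
bore -0.062 [ 0.57343982 -0.33361306]
bore 0 [ 0.55415629 -0.27468815]
bore 0.062 [ 0.53487276 -0.21576324]
holder top ctr [ 0.5735768  -0.33454632  0.153     ]
blue top [ 0.57735938 -0.44114697  0.14      ]
bottle top [0.67138308 0.21059528 0.115     ]
```

```bash
cat >> h.py <<'E'
def to(p,yaw=None):
    s=r.read_state(); M=R.from_euler('xyz',s['eef_rot'],degrees=True)
    t=M.inv().apply(np.array(p)-s['eef_pos'])*10
    print('clock',s['clock'],'pos',s['eef_pos'].round(4),s['eef_rot'].round(2),'gap',round(s['finger_gap'],4),'F',s['force'].round(1))
    print('travel total',t.round(3))
    if yaw is not None: print('rot total',((M.inv()*R.from_euler('xyz',[180,0,yaw],degrees=True)).as_rotvec(degrees=True)/90).round(3))
E
python3 -c "
from h import *
to([.5735,-.334,.30],40)"
```

```text
clock 0.1 pos [ 0.1668 -0.6535  0.2304] [-179.9     0.     14.32] gap 0.0851 F [-0.3 -0.3  0.2]
travel total [ 4.731 -2.092 -0.693]
rot total [-0.001 -0.    -0.285]
```

{"api": "arm_command", "payload": {"deltas": [{"gripper":0.35,"travel":[0.473,-0.209,-0.069],"rotation":[0,0,0]},{"gripper":0.35,"travel":[0.473,-0.209,-0.069],"rotation":[0,0,0]},{"gripper":0.35,"travel":[0.473,-0.209,-0.069],"rotation":[0,0,0]},{"gripper":0.35,"travel":[0.473,-0.209,-0.069],"rotation":[0,0,0]},{"gripper":0.35,"travel":[0.473,-0.209,-0.069],"rotation":[0,0,0]},{"gripper":0.35,"travel":[0.473,-0.209,-0.069],"rotation":[0,0,0]},{"gripper":0.35,"travel":[0.473,-0.209,-0.069],"rotation":[0,0,0]},{"gripper":0.35,"travel":[0.473,-0.209,-0.069],"rotation":[0,0,0]},{"gripper":0.35,"travel":[0.473,-0.209,-0.069],"rotation":[0,0,0]},{"gripper":0.35,"travel":[0.473,-0.209,-0.069],"rotation":[0,0,0]}]}}

```text
clock: 1.35
eef_pos: [0.5744, -0.3335, 0.3]
eef_rot: [-180.0, 0.0, 14.3]
force: [0.9, -0.0, 0.4]
finger_gap: 0.0554
grasp_force: 0.0
```

{"api": "arm_command", "payload": {"deltas": [{"gripper":0.35,"travel":[0,0,0],"rotation":[0,0,-0.095]},{"gripper":0.35,"travel":[0,0,0],"rotation":[0,0,-0.095]},{"gripper":0.35,"travel":[0,0,0],"rotation":[0,0,-0.095]},{"gripper":0.35,"travel":[0,0,0],"rotation":[0,0,0]},{"gripper":0.35,"travel":[0,0,0],"rotation":[0,0,0]}]}}

```text
clock: 1.98
eef_pos: [0.5733, -0.3347, 0.3]
eef_rot: [-180.0, 0.0, 39.8]
force: [-0.2, -0.3, 0.4]
finger_gap: 0.0551
grasp_force: 0.0
```

```bash
python3 - <<'E'
from h import *
to([.5735,-.334,.30],40); d=snap('wrist','w1.png'); print(d['eye'],d['attitude'],d['camera_matrix'][0]); 
for z in(.055,.153): print(proj(d,[.5735,-.334,z]))
E
```

```text
clock 1.975 pos [ 0.5733 -0.3347  0.3   ] [-1.7997e+02  1.0000e-02  3.9830e+01] gap 0.0551 F [-0.2 -0.3  0.4]
travel total [ 0.006 -0.004 -0.   ]
rot total [-0.     0.    -0.002]
[0.629145945128941, -0.28843312651839575, 0.44325432942702514] [163.52085042072795, 0.014672585797423551, -50.16039072960329] [345.6322411037796, 0.0, 319.26332505380276]
[318.76911281 203.35756257]
[318.58460871 224.1226374 ]
```

View pics/w1.png

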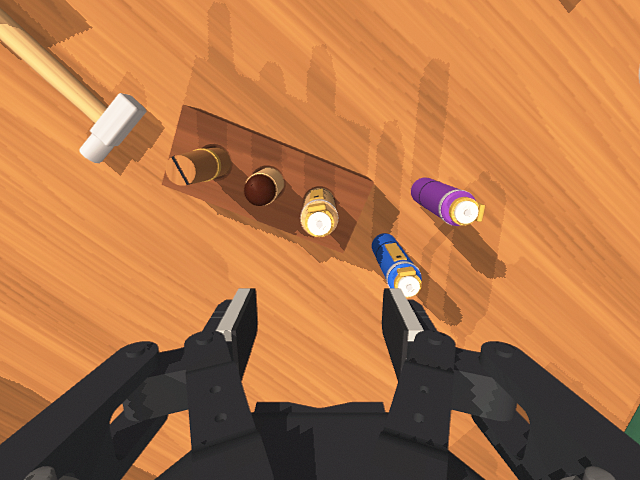

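The wrist view shows the white core centre at (319,223), where I predicted (318.6,224). The ring face and strip, at (319,195–208), point up in the image, so the azimuth is about 40°. I'll measure that more finely.

```bash
python3 - <<'E'
from h import *
d=load('w1.png'); i=cv2.imread('pics/w1.png')
c=cv2.resize(i[175:245,285:355],None,fx=8,fy=8,interpolation=cv2.INTER_CUBIC)
cv2.imwrite('pics/w1c.png',c)
for th in(30,40,50):
  t=np.radians(th); n=np.array([np.cos(t),np.sin(t),0]); s=np.array([-np.sin(t),np.cos(t),0]); a=np.array([.5735,-.334,0])
  print(th,[((proj(d,a+n*.017+s*w+[0,0,z])-[285,175])*8).round(0).tolist() for z in(.0655,.1205) for w in(-.0065,.0065)])
E
```

```text
30 [[338.0, 128.0], [244.0, 112.0], [348.0, 197.0], [239.0, 179.0]]
40 [[317.0, 118.0], [222.0, 118.0], [324.0, 186.0], [213.0, 186.0]]
50 [[295.0, 111.0], [201.0, 128.0], [298.0, 178.0], [189.0, 198.0]]
```

View pics/w1c.png

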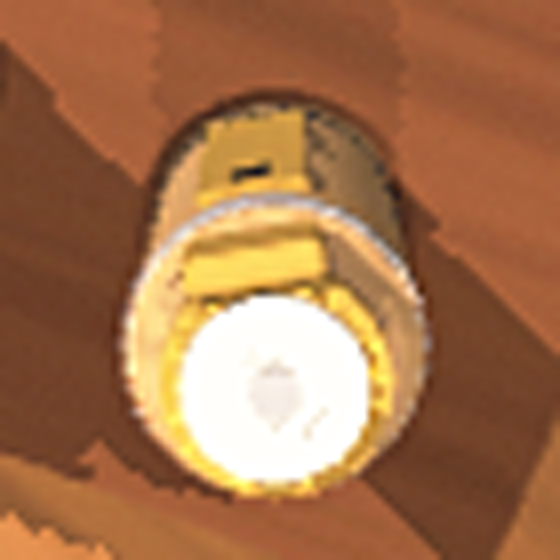

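The strip azimuth is about 46°, and the stand's y axis is at 59.7°. I'll grasp at tool yaw 54°, with the pads about 8° off the holder's x axis, which clears the stick.

{"api": "arm_command", "payload": {"deltas": [{"gripper":0.42,"travel":[0.006,-0.004,0],"rotation":[0,0,-0.079]},{"gripper":0.42,"travel":[0,0,0],"rotation":[0,0,-0.079]},{"gripper":0.42,"travel":[0,0,0.4],"rotation":[0,0,0]},{"gripper":0.42,"travel":[0,0,0.4],"rotation":[0,0,0]},{"gripper":0.42,"travel":[0,0,0.3],"rotation":[0,0,0]},{"gripper":0.42,"travel":[0,0,0],"rotation":[0,0,0]}]}}

```text
clock: 2.78
eef_pos: [0.5721, -0.3333, 0.1877]
eef_rot: [-179.7, 0.1, 54.1]
force: [-0.4, 0.1, 0.2]
finger_gap: 0.0495
grasp_force: 0.0
```

```bash
python3 - <<'E'
from h import *
to([.5735,-.334,.094],54)
E
```

```text
clock 2.775 pos [ 0.5721 -0.3333  0.1877] [-1.7968e+02  5.0000e-02  5.4140e+01] gap 0.0495 F [-0.4  0.1  0.2]
travel total [0.003 0.021 0.937]
rot total [-0.004  0.001  0.002]
```

{"api": "arm_command", "payload": {"deltas": [{"gripper":0.42,"travel":[0,0,0.2],"rotation":[0,0,0]},{"gripper":0.42,"travel":[0,0,0.25],"rotation":[0,0,0]},{"gripper":0.42,"travel":[0,0,0.25],"rotation":[0,0,0]},{"gripper":0.42,"travel":[0,0,0.2],"rotation":[0,0,0]},{"gripper":0.42,"travel":[0,0,0.05],"rotation":[0,0,0]},{"gripper":0.42,"travel":[0,0,0],"rotation":[0,0,0]},{"gripper":0.42,"travel":[0,0,0],"rotation":[0,0,0]}]}}

```text
clock: 3.65
eef_pos: [0.5746, -0.3342, 0.0965]
eef_rot: [179.9, -0.0, 54.2]
force: [0.5, -0.2, 0.1]
finger_gap: 0.0491
grasp_force: 0.0
```

```bash
python3 - <<'E'
from h import *
to([.5735,-.334,.094],54)
E
```

```text
clock 3.65 pos [ 0.5746 -0.3342  0.0965] [ 1.7987e+02 -2.0000e-02  5.4180e+01] gap 0.0491 F [ 0.5 -0.2  0.1]
travel total [-0.004 -0.01   0.025]
rot total [ 0.001 -0.     0.002]
```

{"api": "arm_command", "payload": {"deltas": [{"gripper":0.42,"travel":[0,0,0.02],"rotation":[0,0,0]},{"gripper":0.7,"travel":[0,0,0],"rotation":[0,0,0]},{"gripper":0.8,"travel":[0,0,0],"rotation":[0,0,0]},{"gripper":0.8,"travel":[0,0,0],"rotation":[0,0,0]},{"gripper":0.8,"travel":[0,0,0],"rotation":[0,0,0]},{"gripper":0.8,"travel":[0,0,0],"rotation":[0,0,0]}], "grip_force": 50}}

```text
clock: 4.4
eef_pos: [0.574, -0.334, 0.0938]
eef_rot: [180.0, -0.0, 54.2]
force: [-0.5, 0.4, 3.8]
finger_gap: 0.0324
grasp_force: 49.8
```

{"api": "arm_command", "payload": {"deltas": [{"gripper":0.8,"travel":[0,0,-0.1],"rotation":[0,0,0]},{"gripper":0.8,"travel":[0,0,-0.3],"rotation":[0,0,0]},{"gripper":0.8,"travel":[0,0,-0.4],"rotation":[0,0,0]},{"gripper":0.8,"travel":[0,0,-0.4],"rotation":[0,0,0]},{"gripper":0.8,"travel":[0,0,-0.4],"rotation":[0,0,0]},{"gripper":0.8,"travel":[0,0,-0.25],"rotation":[0,0,0]},{"gripper":0.8,"travel":[0,0,0],"rotation":[0,0,0]},{"gripper":0.8,"travel":[0,0,0],"rotation":[0,0,0]}]}}

```text
clock: 5.4
eef_pos: [0.5729, -0.3336, 0.2767]
eef_rot: [-179.8, 0.0, 54.2]
force: [0.3, 0.2, -2.0]
finger_gap: 0.0331
grasp_force: 51.0
```

```bash
python3 - <<'E'
from h import *
to([.5638,.249,.29],67.7); snap('scene','s2.png'); snap('wrist','w2.png')
a=cv2.imread('pics/s2.png'); b=cv2.imread('pics/w2.png'); d=load('s2.png'); s=r.read_state(); u,v=proj(d,s['eef_pos']-[0,0,.02]).astype(int); print(u,v)
c=cv2.resize(a[v-50:v+50,u-40:u+40],None,fx=4,fy=4,interpolation=cv2.INTER_CUBIC)
w=cv2.resize(b[220:320,270:370],(400,400),interpolation=cv2.INTER_CUBIC); w=b[160:560,120:520] if 0 else cv2.resize(b[180:480,220:420],(267,400))
cv2.imwrite('pics/m2.png',np.hstack([c,w]))
E
```

```text
clock 5.4 pos [ 0.5729 -0.3336  0.2767] [-1.7984e+02  3.0000e-02  5.4180e+01] gap 0.0331 F [ 0.3  0.2 -2. ]
travel total [ 4.671 -3.483 -0.126]
rot total [-0.002  0.    -0.15 ]
171 175
```

View pics/m2.png

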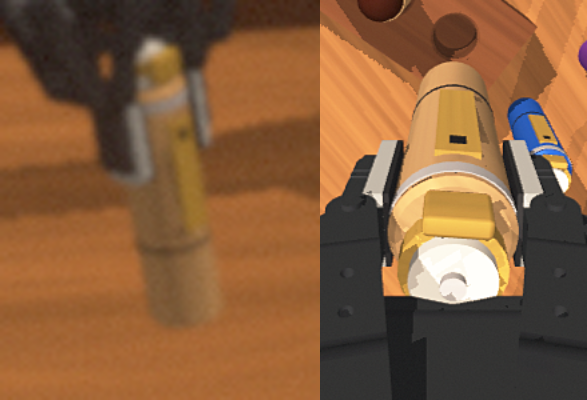

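The holder is lifted, upright and well gripped. The strip faces the wrist camera, slightly right of centre, and the scored line is visible. I'll enlarge it to fit the grasp.

```bash
python3 - <<'E'
from h import *
b=cv2.imread('pics/w2.png')
cv2.imwrite('pics/w2c.png',cv2.resize(b[220:340,255:395],None,fx=5,fy=5,interpolation=cv2.INTER_CUBIC))
E
```

```text
(no output)
```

View pics/w2c.png

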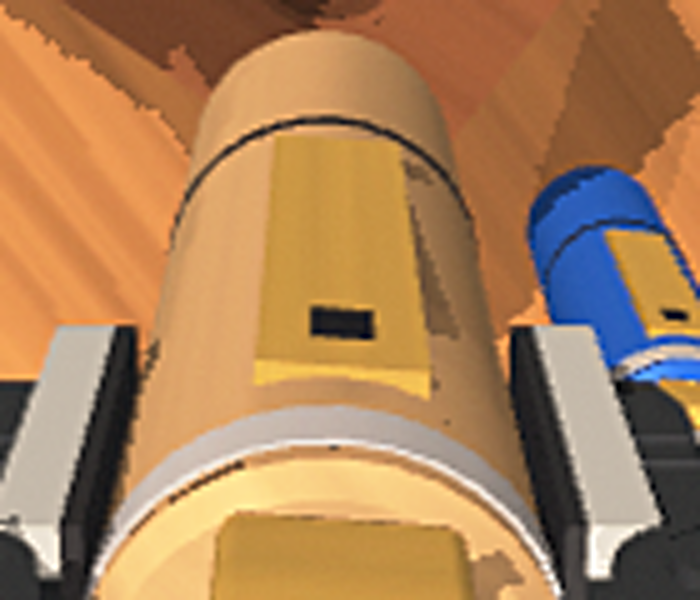

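```bash
cat > grasp.py <<'E'
from fit import *
# holder pose in tool frame from wrist crop pixels; params: foot-axis point xy (tool), height of foot along tool z, tilt x,y, yaw
def solve(f,strip,linL,linR,linTop,footTop,pose):
    d=load(f); T=R.from_euler('xyz',pose[1],degrees=True).as_matrix(); t0=np.array(pose[0])
    a=np.linspace(0,2*np.pi,361); C=np.c_[.017*np.cos(a),.017*np.sin(a)]
    w=.0065; n=np.sqrt(.017**2-w**2)*0+.017
    S=np.array([[-w,n,.0505],[w,n,.0505],[-w,n,.1055],[w,n,.1055]])
    def P(p,o):
        M=R.from_euler('z',p[5])*R.from_euler('xy',p[3:5])
        return np.array([proj(d,t0+T@np.array([p[0],p[1],p[2]])+ (R.from_matrix(np.eye(3))).apply(M.apply(q))) for q in o])
    def res(p):
        s=P(p,S); L=P(p,np.c_[C,np.full(361,.042)]); F=P(p,np.c_[C,np.zeros(361)])
        return np.concatenate([(s-strip).ravel(),[L[:,0].min()-linL,L[:,0].max()-linR,L[:,1].min()-linTop,F[:,1].min()-footTop],
             np.degrees(p[3:5])*.15])
    s=least_squares(res,[0,0,.079,0,0,np.radians(-44)],x_scale=[.001,.001,.001,.01,.01,.01],diff_step=1e-4)
    return s.x,s.fun
E
python3 - <<'E'
from grasp import *
k=lambda u,v:(255+u/5,220+v/5)
# viewed from outside, holder +x (strip out=y, up=z) appears on the LEFT when z up; camera sees foot at image top
for order in(0,1):
    st=np.array([k(403,138),k(273,138),k(432,368),k(257,360)]);  st=st if order else st[[1,0,3,2]]
    x,f=solve('w2.png',st,k(172,0)[0],k(474,0)[0],k(0,117)[1],k(0,30)[1],([.5732,-.3338,.2752],[180,0,54.18]))
    print('tool xy,z mm',(x[:3]*1e3).round(2),'tilt xy',np.degrees(x[3:5]).round(2),'x-axis yaw',np.degrees(x[5]).round(2),'strip az',(np.degrees(x[5])+90).round(2),f.round(1))
E
```

```text
tool xy,z mm [-0.5  -0.23 77.39] tilt xy [-0.62  0.41] x-axis yaw -39.34 strip az 50.66 [ 0.1 -0.2 -1.   1.2 -0.1 -0.3  0.2 -0.   0.1  0.7  0.  -0.7 -0.1  0.1]
tool xy,z mm [-33.83  -1.1  261.76] tilt xy [-10.4    0.16] x-axis yaw -207.69 strip az -117.69 [ -7.5  13.2   6.9  14.7 -10.9  -3.9  10.8  -0.6  15.2 -14.4 -12.8 -10.5
  -1.6   0. ]
```

{"api": "arm_command", "payload": {"deltas": [{"gripper":0.8,"travel":[0.2,-0.15,-0.06],"rotation":[0,0,0]},{"gripper":0.8,"travel":[0.425,-0.317,-0.06],"rotation":[0,0,0]},{"gripper":0.8,"travel":[0.425,-0.317,0],"rotation":[0,0,0]},{"gripper":0.8,"travel":[0.425,-0.317,0],"rotation":[0,0,0]},{"gripper":0.8,"travel":[0.425,-0.317,0],"rotation":[0,0,0]},{"gripper":0.8,"travel":[0.425,-0.317,0],"rotation":[0,0,0]},{"gripper":0.8,"travel":[0.425,-0.317,0],"rotation":[0,0,0]},{"gripper":0.8,"travel":[0.425,-0.317,0],"rotation":[0,0,0]},{"gripper":0.8,"travel":[0.425,-0.317,0],"rotation":[0,0,0]},{"gripper":0.8,"travel":[0.425,-0.317,0],"rotation":[0,0,0]},{"gripper":0.8,"travel":[0.425,-0.317,0],"rotation":[0,0,0]},{"gripper":0.8,"travel":[0.221,-0.163,0],"rotation":[0,0,0]}]}}

```text
clock: 7.0
eef_pos: [0.5619, 0.254, 0.2903]
eef_rot: [-179.9, -0.0, 54.5]
force: [0.9, 0.0, -1.3]
finger_gap: 0.0327
grasp_force: 51.0
```

{"api": "arm_command", "payload": {"deltas": [{"gripper":0.8,"travel":[0,0,0],"rotation":[0,0,-0.057]},{"gripper":0.8,"travel":[0,0,0],"rotation":[0,0,-0.057]},{"gripper":0.8,"travel":[0,0,0],"rotation":[0,0,0]},{"gripper":0.8,"travel":[0,0,0],"rotation":[0,0,0]}]}}

```text
clock: 7.5
eef_pos: [0.564, 0.2492, 0.2903]
eef_rot: [-180.0, 0.0, 64.4]
force: [-0.0, 0.1, -1.0]
finger_gap: 0.033
grasp_force: 51.0
```

```bash
python3 - <<'E'
from h import *
to([.5638,.249,.29],64.4); snap('wrist','w3.png'); snap('top','t3.png')
d=load('w3.png'); b=cv2.imread('pics/w3.png')
M=R.from_euler('z',-30.33,degrees=True)
for o in([28,28,62],[28,-28,62],[-28,-28,62],[-28,28,62],[0,18,62],[18,0,62],[-18,0,62],[48,-55,168],[-48,-55,168],[0,62,150]):
    p=proj(d,M.apply(np.array(o)*1e-3)+[.5638,.249,0]); cv2.circle(b,(round(p[0]*8),round(p[1]*8)),24,(255,0,255),1,cv2.LINE_AA,3)
cv2.imwrite('pics/w3c.png',cv2.resize(b[60:360,180:500],None,fx=2,fy=2,interpolation=cv2.INTER_CUBIC))
E
```

```text
clock 7.5 pos [0.564  0.2492 0.2903] [-1.7999e+02  1.0000e-02  6.4420e+01] gap 0.033 F [-0.   0.1 -1. ]
travel total [-0.002 -0.001  0.003]
rot total [-0.  0.  0.]
```

View pics/w3c.png

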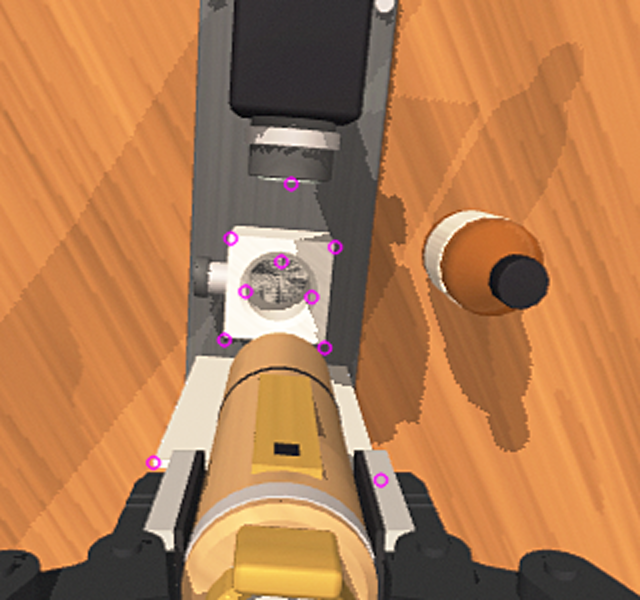

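The wrist view shows the block's corners at crop (232,227), (335,232), (327,345) and (224,336). My prediction (magenta) is a few mm off, so I'll refit the stand from this view.

```bash
python3 - <<'E'
from fit import *
d=load('w3.png'); b=cv2.imread('pics/w3.png'); g=cv2.cvtColor(b,cv2.COLOR_BGR2GRAY)
k=lambda u,v:(180+u/2,60+v/2)
c=np.array([k(335,232),k(327,345),k(224,336),k(232,227)],np.float32).reshape(-1,1,2)
c2=cv2.cornerSubPix(g,c.copy(),(4,4),(-1,-1),(3,50,.01)).reshape(-1,2); print('moved',(c2-c.reshape(-1,2)).round(1).tolist())
O=np.array([(28,28,62),(28,-28,62),(-28,-28,62),(-28,28,62)])*1e-3
# plate edges by horizontal gradient scan
edges=[]
gs=cv2.GaussianBlur(b,(0,0),1).astype(float); sat=gs.max(2)-gs.min(2)   # plate grey, wood saturated
for row in range(64,220,6):
    for x,g0 in((-1,lambda y:276.5+ (y-60)*-.03),(1,lambda y:379-(y-60)*.07)):
        cc=int(g0(row)); w=sat[row,cc-10:cc+11]; dd=np.diff(w)*(-1 if x<0 else 1); j=dd.argmax()
        if dd[j]>12: edges.append((x,row,cc-10+j+.5))
edges=np.array(edges); print(len(edges),edges[::6].tolist())
def tr(p,o): return R.from_euler('z',p[2]).apply(o)+[p[0],p[1],p[3]*0]
def res(p,useE=1):
    e=[(proj(d,q)-z) for q,z in zip(tr(p,O),c2)]
    e=list(np.concatenate(e))
    if useE:
      for x in(-1,1):
        A=np.array([proj(d,q) for q in tr(p,np.array([[.055*x,-.06,.01],[.055*x,.16,.01]]))]); 
        for _,row,col in edges[edges[:,0]==x]: e.append(.4*(np.interp(row,A[::-1 if A[0,1]>A[1,1] else 1,1],A[::-1 if A[0,1]>A[1,1] else 1,0])-col))
    return np.array(e)
for u in(0,1):
    s=least_squares(res,[.5638,.249,-.529,0],args=(u,),loss='soft_l1'); print(u,s.x[:2].round(4),np.degrees(s.x[2]).round(2),s.fun[:8].round(1),np.abs(s.fun[8:]).round(1)[::4])
print('lens col pred',proj(d,tr(s.x,[0,.062,.15])),'obs ~',k(290.5,180))
# strip corners in w2 refined
b2=cv2.cvtColor(cv2.imread('pics/w2.png'),cv2.COLOR_BGR2GRAY)
k2=lambda u,v:(255+u/5,220+v/5)
st=np.array([k2(273,138),k2(403,138),k2(257,360),k2(432,370)],np.float32).reshape(-1,1,2)
print(((cv2.cornerSubPix(b2,st.copy(),(3,3),(-1,-1),(3,50,.01))-[255,220]).reshape(-1,2)*5).round(0).tolist())
E
```

```text
moved [[-3.799999952316284, -0.4000000059604645], [-2.299999952316284, -1.100000023841858], [-0.8999999761581421, -0.20000000298023224], [1.2000000476837158, -1.0]]
52 [[-1.0, 64.0, 279.5], [-1.0, 82.0, 278.5], [-1.0, 100.0, 277.5], [-1.0, 118.0, 277.5], [-1.0, 136.0, 276.5], [-1.0, 154.0, 275.5], [-1.0, 172.0, 275.5], [-1.0, 190.0, 274.5], [-1.0, 208.0, 273.5]]
0 [0.5651 0.2542] -29.45 [ 2.2  2.2  0.2 -2.8 -0.1 -2.5 -3.9  1.7] []
1 [0.5656 0.2536] -30.18 [ 3.2  2.8  0.5 -2.3  0.2 -2.6 -2.9  1.6] [0.  0.  0.1 0.1 0.1 0.1 0.1 0.  0.  0.1 0.2 0.1 0.1]
lens col pred [324.52496242 144.99661633] obs ~ (325.25, 150.0)
[[273.0, 138.0], [396.0, 137.0], [253.0, 358.0], [432.0, 370.0]]
```

```bash
python3 - <<'E'
from fit import *
d=load('w3.png'); b=cv2.imread('pics/w3.png')
k=lambda u,v:(180+u/2,60+v/2)
c2=np.array([k(335,232),k(327,345),k(224,336),k(232,227)])
O=np.array([(28,28,62),(28,-28,62),(-28,-28,62),(-28,28,62)])*1e-3
x,e=fit(d,O,c2,[.564,.249,-.529]);print(x[:2].round(4),np.degrees(x[2]).round(2),e.tolist())
x,e=fit(d,O[[0,3,2]],c2[[0,3,2]],[.564,.249,-.529]);print(x[:2].round(4),np.degrees(x[2]).round(2),e.tolist())
# raw for block and top view refit
t=cv2.imread('pics/t3.png')
A=cv2.resize(b[165:240,275:355],None,fx=5,fy=5,interpolation=cv2.INTER_CUBIC)
B=cv2.resize(b[215:362,255:395],None,fx=2.55,fy=2.55,interpolation=cv2.INTER_CUBIC)[:375]
cv2.imwrite('pics/v9.png',np.hstack([A,B])); print(A.shape,B.shape)
E
```

```text
[0.5666 0.2527] -29.71 [[0.4, 2.6], [-0.4, -3.2], [0.7, -2.2], [-0.6, 1.3]]
[0.5672 0.254 ] -28.88 [[0.0, 0.8], [-1.1, 0.3], [1.0, -3.1]]
(375, 400, 3) (375, 357, 3)
```

View pics/v9.png

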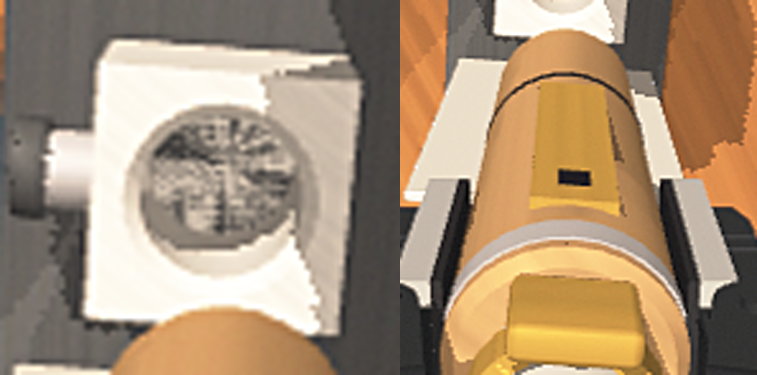

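The enlargement shows that the true top-face corners are at crop (103,65), (361,78), (338,335) and (85,318); I had earlier included a side face. The bore rim centre is at about (221,189).

```bash
python3 - <<'E'
from fit import *
d=load('w3.png')
k=lambda u,v:(275+u/5,165+v/5)
c2=np.array([k(361,78),k(338,335),k(85,318),k(103,65),k(221,189)])
O=np.array([(28,28,62),(28,-28,62),(-28,-28,62),(-28,28,62),(0,0,62)])*1e-3
x,e=fit(d,O,c2,[.564,.249,-.529]);print(x[:2].round(4),np.degrees(x[2]).round(2),e.tolist())
M=R.from_euler('z',x[2]); print('lens',proj(d,M.apply([0,.062,.150])+[x[0],x[1],0]))
from grasp import *
k3=lambda u,v:(255+u/2.55,215+v/2.55)
u=lambda a:a
# view-9 right panel (u-400)
st=np.array([k3(541-400,80),k3(605-400,80),k3(532-400,207),k3(620-400,213)])
for f,s,l,rr,lt,ft,pose in(('w3.png',st,k3(491-400,0)[0],k3(638-400,0)[0],k3(0,74)[1],k3(0,30)[1],([.564,.2492,.2903],[180,0,64.42])),):
    x,e=solve(f,s,l,rr,lt,ft,pose); print((x[:3]*1e3).round(2),np.degrees(x[3:6]).round(2),'strip az',np.degrees(x[5])+90,e.round(1))
E
```

```text
[0.565  0.2505] -29.53 [[0.1, 0.4], [0.1, -0.4], [0.4, -0.4], [-0.7, -0.6], [0.1, 2.3]]
lens [324.67473157 148.97328061]
[-0.23  0.59 81.81] [  1.14   0.29 -29.77] strip az 60.227439009610805 [-0.2  1.6 -0.8  3.2  0.2 -0.7 -0.  -0.9 -0.7  1.5 -0.4 -2.8  0.2  0. ]
```

The stand yaw is 60.0° on average and the holder strip is at about 60°, so the turn is already right. I'll shift 1 mm and descend to just above the mouth.

{"api": "arm_command", "payload": {"deltas": [{"gripper":0.8,"travel":[0.009,0,0.2],"rotation":[0,0,0]},{"gripper":0.8,"travel":[0,0,0.35],"rotation":[0,0,0]},{"gripper":0.8,"travel":[0,0,0.35],"rotation":[0,0,0]},{"gripper":0.8,"travel":[0,0,0.35],"rotation":[0,0,0]},{"gripper":0.8,"travel":[0,0,0.15],"rotation":[0,0,0]},{"gripper":0.8,"travel":[0,0,0],"rotation":[0,0,0]},{"gripper":0.8,"travel":[0,0,0],"rotation":[0,0,0]}]}}

```text
clock: 8.48
eef_pos: [0.566, 0.2502, 0.1519]
eef_rot: [179.9, -0.1, 64.4]
force: [0.5, 0.5, -0.7]
finger_gap: 0.0328
grasp_force: 51.0
```

{"api": "arm_command", "payload": {"deltas": [{"gripper":0.8,"travel":[0,0,0.05],"rotation":[0,0,0]},{"gripper":0.8,"travel":[0,0,0.05],"rotation":[0,0,0]},{"gripper":0.8,"travel":[0,0,0.05],"rotation":[0,0,0]},{"gripper":0.8,"travel":[0,0,0],"rotation":[0,0,0]}]}}

```text
clock: 8.98
eef_pos: [0.5657, 0.2504, 0.1381]
eef_rot: [179.9, -0.1, 64.5]
force: [-2.8, -0.6, 12.4]
finger_gap: 0.0329
grasp_force: 52.5
```

```bash
python3 - <<'E'
from h import *
to([.5645,.25,.0988],64.4); print(r.read_state()['moment'].round(2))
E
```

```text
clock 8.975 pos [0.5657 0.2504 0.1381] [ 1.7989e+02 -7.0000e-02  6.4450e+01] gap 0.0329 F [-2.8 -0.6 12.4]
travel total [-0.009 -0.01   0.393]
rot total [ 0.001 -0.001  0.001]
[-0.63  0.87  0.  ]
```

{"api": "arm_command", "payload": {"deltas": [{"gripper":0.8,"travel":[-0.005,-0.006,0],"rotation":[0,0,0]},{"gripper":0.8,"travel":[-0.005,-0.006,0],"rotation":[0,0,0]},{"gripper":0.8,"travel":[0,0,0],"rotation":[0,0,0]}]}}

```text
clock: 9.35
eef_pos: [0.5653, 0.2499, 0.1382]
eef_rot: [179.8, -0.2, 64.4]
force: [-1.3, -1.1, 11.2]
finger_gap: 0.0325
grasp_force: 52.1
```

{"api": "arm_command", "payload": {"deltas": [{"gripper":0.8,"travel":[0,0,0.02],"rotation":[0,0,0]},{"gripper":0.8,"travel":[0,0,0.02],"rotation":[0,0,0]},{"gripper":0.8,"travel":[0,0,0],"rotation":[0,0,0]}]}}

```text
clock: 9.72
eef_pos: [0.5638, 0.2498, 0.1314]
eef_rot: [180.0, -0.1, 64.5]
force: [0.6, 2.4, -0.8]
finger_gap: 0.0328
grasp_force: 51.1
```

{"api": "arm_command", "payload": {"deltas": [{"gripper":0.8,"travel":[0.006,-0.003,0.03],"rotation":[0,0,0]},{"gripper":0.8,"travel":[0,0,0.03],"rotation":[0,0,0]},{"gripper":0.8,"travel":[0,0,0.03],"rotation":[0,0,0]},{"gripper":0.8,"travel":[0,0,0],"rotation":[0,0,0]}]}}

```text
clock: 10.22
eef_pos: [0.5636, 0.2499, 0.1217]
eef_rot: [-180.0, -0.0, 64.4]
force: [1.9, 2.1, -1.9]
finger_gap: 0.033
grasp_force: 51.0
```

{"api": "arm_command", "payload": {"deltas": [{"gripper":0.8,"travel":[0,0,0.04],"rotation":[0,0,0]},{"gripper":0.8,"travel":[0,0,0.04],"rotation":[0,0,0]},{"gripper":0.8,"travel":[0,0,0.04],"rotation":[0,0,0]},{"gripper":0.8,"travel":[0,0,0],"rotation":[0,0,0]}]}}

```text
clock: 10.72
eef_pos: [0.5641, 0.2499, 0.1101]
eef_rot: [180.0, -0.1, 64.4]
force: [2.9, 1.9, -0.7]
finger_gap: 0.0328
grasp_force: 51.1
```

```bash
python3 - <<'E'
from h import *
to([.5645,.25,.0988],64.4)
E
```

```text
clock 10.725 pos [0.5641 0.2499 0.1101] [ 1.7995e+02 -6.0000e-02  6.4450e+01] gap 0.0328 F [ 2.9  1.9 -0.7]
travel total [0.003 0.003 0.113]
rot total [ 0.001 -0.001  0.001]
```

{"api": "arm_command", "payload": {"deltas": [{"gripper":0.8,"travel":[0,0,0.04],"rotation":[0,0,0]},{"gripper":0.8,"travel":[0,0,0.04],"rotation":[0,0,0]},{"gripper":0.8,"travel":[0,0,0],"rotation":[0,0,0]},{"gripper":0.8,"travel":[0,0,0],"rotation":[0,0,0]}]}}

```text
clock: 11.22
eef_pos: [0.564, 0.2498, 0.1019]
eef_rot: [180.0, -0.0, 64.4]
force: [4.7, 2.6, -0.3]
finger_gap: 0.0328
grasp_force: 51.1
```

```bash
python3 - <<'E'
from h import *
to([.5645,.25,.0988],64.4); snap('wrist','w4.png'); snap('scene','s4.png')
b=cv2.imread('pics/w4.png'); a=cv2.imread('pics/s4.png'); d=load('w4.png')
print(proj(d,[.5645,.25,.062]), proj(load('s4.png'),[.5645,.25,.062]))
A=cv2.resize(b[120:320,240:400],None,fx=3,fy=3,interpolation=cv2.INTER_CUBIC)
u,v=proj(load('s4.png'),[.5645,.25,.09]).astype(int)
B=cv2.resize(a[v-60:v+60,u-32:u+32],None,fx=5,fy=5,interpolation=cv2.INTER_CUBIC); print(u,v)
cv2.imwrite('pics/v10.png',np.hstack([A,B]))
E
```

```text
clock 11.225 pos [0.564  0.2498 0.1019] [ 1.7997e+02 -5.0000e-02  6.4450e+01] gap 0.0328 F [ 4.7  2.6 -0.3]
travel total [0.004 0.004 0.031]
rot total [ 0.    -0.001  0.001]
[319.40358285 269.70915574] [444.61098921 230.52939158]
446 220
```

View pics/v10.png

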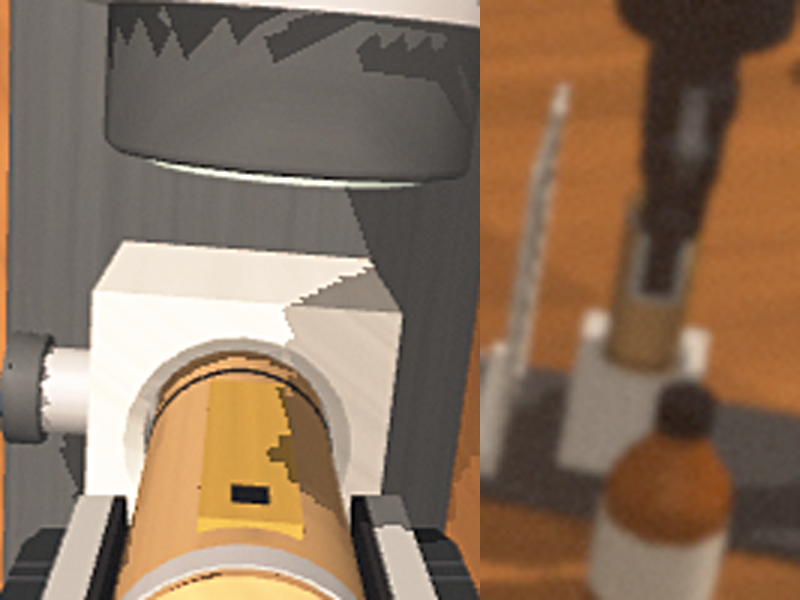

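View 10 shows the handle seated in the bore with its line at crop (240,370), a few mm above the block top. The block's top-front corners are at (93,293) and (402,312), and the lens spans columns 107–470. Next I'll compute the remaining depth and the angle.

```bash
python3 - <<'E'
from fit import *
d=load('w4.png'); k=lambda u,v:np.array((240+u/3,120+v/3))
P,Q=k(402,312),k(93,293)
for z in(.062,): 
    A,B=at(d,*P,z),at(d,*Q,z); v=A-B; print('block edge len',np.linalg.norm(v)*1e3,'x-az',np.degrees(np.arctan2(v[1],v[0])),'centre',(A+B)/2+R.from_euler('z',90,degrees=True).apply(-v/np.linalg.norm(v))*.028)
s=least_squares(lambda p:np.concatenate([proj(d,R.from_euler('z',p[2]).apply(o)+[p[0],p[1],0])-q for o,q in(([.028,.028,.062],P),([-.028,.028,.062],Q))]+[[.5*(proj(d,R.from_euler('z',p[2]).apply([0,.062,.150])+[p[0],p[1],0])[0]-k(288,0)[0])]]),[.5645,.25,-.523]);print('fit',s.x[:2],np.degrees(s.x[2]),s.fun.round(2))
from scipy.optimize import brentq
a=np.linspace(0,2*np.pi,721)
for c in([.5645,.25],[.564,.2498],s.x[:2]):
    for rad,row,n in((.017,k(0,370)[1],'line'),(.0215,k(0,338)[1],'rim')):
        f=lambda h:min(proj(d,[c[0]+rad*np.cos(t),c[1]+rad*np.sin(t),h])[1] for t in a[::8])-row
        print(n,np.round(c,4),'h',round(brentq(f,.03,.1)*1e3,2))
# strip mid rays vs axis: azimuth of strip top-mid & bottom-mid
for c in([.5645,.25],[.564,.2498]):
  for u,v,h in((250,528,.0637+.0635+.003),(244.5,380,.0637+.0085+.003)):
    w=ray(d,*k(u,v)); e=np.array(d['eye']); oc=e[:2]-c; aa=w[:2]@w[:2]; bb=2*w[:2]@oc; cc=oc@oc-.017**2
    t=(-bb-np.sqrt(bb*bb-4*aa*cc))/2/aa; p=e+w*t; print('strip az',np.degrees(np.arctan2(p[1]-c[1],p[0]-c[0])).round(2),'z',p[2].round(4))
E
```

```text
block edge len 56.1592772363314 x-az -29.160967996351857 centre [0.56470984 0.25045787 0.062     ]
fit [0.56468906 0.25048264] -29.467189396593113 [ 0.04  0.25  0.37 -0.27 -0.42]
line [0.5645 0.25  ] h 66.4
rim [0.5645 0.25  ] h 60.97
line [0.564  0.2498] h 65.11
rim [0.564  0.2498] h 59.52
line [0.5647 0.2505] h 68.09
rim [0.5647 0.2505] h 62.86
strip az 59.87 z 0.1312
strip az 60.78 z 0.0723
strip az 58.6 z 0.1303
strip az 59.51 z 0.0709
```

{"api": "arm_command", "payload": {"deltas": [{"gripper":0.8,"travel":[0,0,0.015],"rotation":[0,0,0]},{"gripper":0.8,"travel":[0,0,0.015],"rotation":[0,0,0]},{"gripper":0.8,"travel":[0,0,0],"rotation":[0,0,0]},{"gripper":0.8,"travel":[0,0,0],"rotation":[0,0,0]}]}}

```text
clock: 11.82
eef_pos: [0.5638, 0.2499, 0.0994]
eef_rot: [180.0, -0.0, 64.4]
force: [5.5, 2.3, 3.6]
finger_gap: 0.0331
grasp_force: 51.3
```

```bash
cat > line.py <<'E'
from fit import *
import sys
def prof(f):
    g=cv2.cvtColor(cv2.imread('pics/'+f),cv2.COLOR_BGR2GRAY).astype(float); return g[225:262,317:322].mean(1)
E
python3 - <<'E'
from line import *
to([.5645,.25,.0988],64.4); snap('wrist','w5.png')
for f in('w4.png','w5.png'):
    print(f,prof(f).round(0).astype(int).tolist(), load(f)['eye'])
d=load('w5.png')
for c in([.5645,.25],[.5647,.2505]):
  n=np.array(c)+.017*np.array([np.cos(np.radians(64)),np.sin(np.radians(64))])
  m=np.array(c)+.0215*np.array([np.cos(np.radians(64)),np.sin(np.radians(64))]); m2=np.array(c)+.018*np.array([np.cos(np.radians(64)),np.sin(np.radians(64))])
  print('line@62',proj(d,[*n,.062]),'rim',proj(d,[*m,.062]),'chamfer bottom',proj(d,[*m2,.0585]),'row/mm',(proj(d,[*n,.063])-proj(d,[*n,.062]))[1])
E
```

```text
clock 11.825 pos [0.5638 0.2499 0.0994] [ 1.7997e+02 -4.0000e-02  6.4450e+01] gap 0.0331 F [5.5 2.3 3.6]
travel total [0.004 0.006 0.006]
rot total [ 0.    -0.     0.001]
w4.png [251, 251, 251, 251, 252, 253, 255, 228, 165, 167, 172, 159, 96, 84, 180, 181, 184, 151, 25, 141, 181, 176, 166, 164, 166, 165, 165, 165, 165, 164, 165, 165, 165, 165, 165, 165, 164] [0.5953239224042467, 0.31488098387781605, 0.24525405490511493]
w5.png [251, 251, 250, 251, 251, 252, 252, 254, 251, 171, 164, 170, 178, 104, 89, 126, 186, 194, 35, 140, 180, 177, 166, 165, 165, 165, 165, 164, 165, 165, 165, 165, 165, 164, 165, 165, 165] [0.5952103183282966, 0.3149858123139561, 0.24268147015451402]
line@62 [319.93352356 242.39095195] rim [320.00382601 234.45599002] chamfer bottom [319.93412312 238.83552569] row/mm 0.5346795194517426
line@62 [319.86964066 241.44900833] rim [319.93956626 233.50121233] chamfer bottom [319.87126491 237.90586531] row/mm 0.5302994578341043
```

{"api": "arm_command", "payload": {"deltas": [{"gripper":0.8,"travel":[0.01,0,0],"rotation":[0,0,0]},{"gripper":0.8,"travel":[0,0,0],"rotation":[0,0,0]},{"gripper":0.8,"travel":[0,0,0],"rotation":[0,0,0]}]}}

```text
clock: 12.25
eef_pos: [0.5639, 0.2502, 0.0991]
eef_rot: [180.0, 0.1, 64.4]
force: [3.7, 0.7, 3.4]
finger_gap: 0.0334
grasp_force: 51.3
```

```bash
cat >> line.py <<'E'
def edges(f):
    b=cv2.imread('pics/'+f); g=cv2.cvtColor(b,cv2.COLOR_BGR2GRAY).astype(float); out=[]
    for c in range(316,324):
        p=g[225:262,c]; j=np.where((p[:-1]>=215)&(p[1:]<215))[0]; j=j[0]; rim=225+j+(p[j]-215)/(p[j]-p[j+1]) +.0
        w=np.clip(150-p[15:22],0,None); ln=225+15+(w*np.arange(7)).sum()/w.sum(); out.append((rim,ln))
    return np.array(out).mean(0)
def show(f):
    d=snap('wrist',f); s=r.read_state(); F=s['force']; a=np.radians(60)
    print(f,'rim,line',edges(f).round(2),'eye',np.round(d['eye'],4),'F y_st',round(F[0]*np.cos(a)+F[1]*np.sin(a),1),'x_st',round(F[0]*np.sin(a)-F[1]*np.cos(a),1),'z',F[2].round(1))
E
python3 - <<'E'
from line import *
for f in('w4.png','w5.png'): print(edges(f))
show('w6.png')
E
```

```text
[232.23245727 243.08015467]
[233.45616813 242.38443829]
w6.png rim,line [233.79 242.27] eye [0.5955 0.3154 0.2423] F y_st 2.6 x_st 2.3 z 3.4
```

{"api": "arm_command", "payload": {"deltas": [{"gripper":0.8,"travel":[0.01,0,0],"rotation":[0,0,0]},{"gripper":0.8,"travel":[0,0,0],"rotation":[0,0,0]},{"gripper":0.8,"travel":[0,0,0],"rotation":[0,0,0]}]}}

```text
clock: 12.68
eef_pos: [0.5641, 0.2505, 0.0988]
eef_rot: [-180.0, 0.1, 64.4]
force: [3.9, -1.5, 1.3]
finger_gap: 0.033
grasp_force: 51.3
```

```bash
python3 - <<'E'
from line import *
show('w7.png')
E
```

```text
w7.png rim,line [234.52 242.34] eye [0.5958 0.3158 0.2419] F y_st -0.4 x_st 4.0 z 0.9
```

{"api": "arm_command", "payload": {"deltas": [{"gripper":0.8,"travel":[0.01,0,0],"rotation":[0,0,0]},{"gripper":0.8,"travel":[0,0,0],"rotation":[0,0,0]},{"gripper":0.8,"travel":[0,0,0],"rotation":[0,0,0]}]}}

```text
clock: 13.1
eef_pos: [0.5643, 0.2513, 0.0987]
eef_rot: [-180.0, 0.2, 64.4]
force: [2.4, -4.2, -0.8]
finger_gap: 0.0331
grasp_force: 51.2
```

```bash
python3 - <<'E'
from line import *
show('w8.png')
E
```

```text
w8.png rim,line [236.33 243.21] eye [0.5961 0.3167 0.2418] F y_st -3.6 x_st 3.4 z -0.9
```

{"api": "arm_command", "payload": {"deltas": [{"gripper":0.8,"travel":[-0.01,0,0.004],"rotation":[0,0,0]},{"gripper":0.8,"travel":[0,0,0.005],"rotation":[0,0,0]},{"gripper":0.8,"travel":[0,0,0],"rotation":[0,0,0]},{"gripper":0.8,"travel":[0,0,0],"rotation":[0,0,0]}]}}

```text
clock: 13.65
eef_pos: [0.5644, 0.2516, 0.0984]
eef_rot: [180.0, -0.0, 64.4]
force: [2.9, -3.9, 0.7]
finger_gap: 0.0325
grasp_force: 51.2
```

```bash
python3 - <<'E'
from line import *
show('w9.png'); to([.5645,.25,.0988],64.4)
for f in('w7.png','w8.png','w9.png'): print(prof(f).round(0).astype(int).tolist()[5:24])
E
```

```text
w9.png rim,line [237.2  243.46] eye [0.5959 0.3167 0.2417] F y_st -2.1 x_st 5.2 z -0.8
clock 13.7 pos [0.5644 0.2516 0.0984] [179.99  -0.    64.45] gap 0.033 F [ 3.5 -4.4 -0.8]
travel total [-0.015  0.008 -0.004]
rot total [ 0.    -0.     0.001]
[251, 251, 252, 254, 255, 177, 164, 170, 177, 124, 89, 128, 192, 111, 48, 184, 178, 170, 165]
[251, 252, 252, 252, 253, 255, 240, 169, 168, 173, 161, 89, 148, 198, 40, 99, 182, 178, 166]
[251, 251, 252, 252, 252, 253, 255, 231, 168, 169, 174, 153, 110, 195, 39, 141, 182, 177, 166]
```

{"api": "arm_command", "payload": {"deltas": [{"gripper":0.8,"travel":[-0.008,0,0.003],"rotation":[0,0,0]},{"gripper":0.8,"travel":[0,0,0],"rotation":[0,0,0]},{"gripper":0.8,"travel":[0,0,0],"rotation":[0,0,0]}]}}

```text
clock: 14.08
eef_pos: [0.5643, 0.2513, 0.0984]
eef_rot: [180.0, -0.1, 64.4]
force: [3.2, -3.7, 1.1]
finger_gap: 0.0331
grasp_force: 51.2
```

```bash
python3 - <<'E'
from line import *
show('w10.png'); print(prof('w10.png').round(0).astype(int).tolist()[5:24])
E
```

```text
w10.png rim,line [236.49 243.08] eye [0.5957 0.3163 0.2417] F y_st -0.5 x_st 4.2 z 1.1
[251, 251, 252, 252, 253, 254, 254, 175, 166, 171, 180, 102, 171, 155, 25, 185, 180, 172, 166]
```

{"api": "arm_command", "payload": {"deltas": [{"gripper":0.5,"travel":[0,0,0],"rotation":[0,0,0]},{"gripper":0.42,"travel":[0,0,0],"rotation":[0,0,0]},{"gripper":0.42,"travel":[0,0,0],"rotation":[0,0,0]},{"gripper":0.42,"travel":[0,0,0],"rotation":[0,0,0]}]}}

```text
clock: 14.62
eef_pos: [0.5637, 0.2512, 0.098]
eef_rot: [-180.0, -0.0, 64.5]
force: [0.3, -0.4, 0.4]
finger_gap: 0.0495
grasp_force: 0.0
```

```bash
python3 - <<'E'
from line import *
show('w11.png'); to([.5645,.25,.0988],64.4); print(prof('w11.png').round(0).astype(int).tolist()[5:24])
E
```

```text
w11.png rim,line [236.08 242.58] eye [0.5952 0.3163 0.2412] F y_st 0.0 x_st 0.2 z 0.2
clock 14.675 pos [0.5638 0.251  0.098 ] [-179.98    0.     64.45] gap 0.0495 F [ 0.2 -0.1  0.2]
travel total [-0.006  0.011 -0.008]
rot total [-0.     0.     0.001]
[251, 251, 251, 252, 253, 255, 223, 165, 167, 173, 146, 87, 197, 77, 96, 183, 179, 165, 163]
```

Released. Now I'll raise clear and check height and angle from the stand's +x side.

{"api": "arm_command", "payload": {"deltas": [{"gripper":0.42,"travel":[0,0,-0.1],"rotation":[0,0,0]},{"gripper":0.42,"travel":[0,0,-0.3],"rotation":[0,0,0]},{"gripper":0.42,"travel":[0,0,-0.4],"rotation":[0,0,0]},{"gripper":0.42,"travel":[0,0,-0.4],"rotation":[0,0,0]},{"gripper":0.42,"travel":[0,0,-0.3],"rotation":[0,0,0]},{"gripper":0.42,"travel":[0,0,0],"rotation":[0,0,0]},{"gripper":0.42,"travel":[0,0,0],"rotation":[0,0,0]}]}}

```text
clock: 15.55
eef_pos: [0.5637, 0.2505, 0.2477]
eef_rot: [-180.0, 0.1, 64.4]
force: [0.3, -0.6, -0.6]
finger_gap: 0.0498
grasp_force: 0.0
```

```bash
python3 - <<'E'
from line import *
print(r.read_state()['q'].round(1)); to([.5645+.17*.866,.25-.17*.5,.25],-30); snap('wrist','w12.png')
E
```

```text
[ -2.6  24.4 -34.5  93.6  14.8  66.7 -66.2]
clock 15.55 pos [0.5637 0.2505 0.2477] [-1.7998e+02  5.0000e-02  6.4440e+01] gap 0.0498 F [ 0.3 -0.6 -0.6]
travel total [-0.133  1.705 -0.024]
rot total [0.000e+00 1.000e-03 1.049e+00]
```

{"api": "arm_command", "payload": {"deltas": [{"gripper":0.42,"travel":[0.026,-0.338,0],"rotation":[0,0,0]},{"gripper":0.42,"travel":[0.026,-0.338,0],"rotation":[0,0,0]},{"gripper":0.42,"travel":[0.026,-0.338,0],"rotation":[0,0,0]},{"gripper":0.42,"travel":[0.026,-0.338,0],"rotation":[0,0,0]},{"gripper":0.42,"travel":[0.026,-0.338,0],"rotation":[0,0,0]}]}}

```text
clock: 16.23
eef_pos: [0.4157, 0.3354, 0.2468]
eef_rot: [-179.9, 0.1, 64.4]
force: [0.7, 1.3, -0.1]
finger_gap: 0.0494
grasp_force: 0.0
```

{"api": "arm_command", "payload": {"deltas": [{"gripper":0.42,"travel":[0,0,0],"rotation":[0,0,-0.095]},{"gripper":0.42,"travel":[0,0,0],"rotation":[0,0,-0.095]},{"gripper":0.42,"travel":[0,0,0],"rotation":[0,0,-0.095]},{"gripper":0.42,"travel":[0,0,0],"rotation":[0,0,-0.095]},{"gripper":0.42,"travel":[0,0,0],"rotation":[0,0,-0.095]},{"gripper":0.42,"travel":[0,0,0],"rotation":[0,0,-0.095]},{"gripper":0.42,"travel":[0,0,0],"rotation":[0,0,-0.095]},{"gripper":0.42,"travel":[0,0,0],"rotation":[0,0,-0.095]},{"gripper":0.42,"travel":[0,0,0],"rotation":[0,0,-0.095]},{"gripper":0.42,"travel":[0,0,0],"rotation":[0,0,-0.095]},{"gripper":0.42,"travel":[0,0,0],"rotation":[0,0,0]},{"gripper":0.42,"travel":[0,0,0],"rotation":[0,0,0]}]}}

```text
clock: 17.73
eef_pos: [0.417, 0.3352, 0.2475]
eef_rot: [-179.9, -0.0, 149.8]
force: [-0.6, 0.6, -0.0]
finger_gap: 0.0496
grasp_force: 0.0
```

```bash
python3 - <<'E'
from line import *
to([.417,.335,.25],150); d=snap('wrist','w13.png'); b=cv2.imread('pics/w13.png'); g=cv2.cvtColor(b,cv2.COLOR_BGR2GRAY)
M=R.from_euler('z',-30,degrees=True); c=np.array([.5646,.2503,0]); P=lambda o:proj(d,M.apply(np.array(o)*1e-3)+c)
for n,o in(('line near',(-17,0,62)),('rim',(-21.5,0,62)),('edge',(-28,0,62)),('top',(-17,0,140)),('chamf',(-18,0,58.5)),('line+1',(-17,0,63)),('c1',(-28,28,62)),('c2',(-28,-28,62)),('far1',(28,28,62)),('far2',(28,-28,62)),('stripbot edge',(-6.5,17,70.5)),('striptop',(-6.5,17,125.5))): print(n,P(o).round(1))
u=int(P((-17,0,62))[0]); v=int(P((-17,0,62))[1])
for dc in(-4,0,4): print(u+dc,v-30,g[v-30:v+20,u+dc].tolist())
E
```

```text
clock 17.725 pos [0.417  0.3352 0.2475] [-1.7994e+02 -3.0000e-02  1.4982e+02] gap 0.0496 F [-0.6  0.6 -0. ]
travel total [-0.    -0.002 -0.025]
rot total [-0.001 -0.    -0.002]
line near [319.9 351.6]
rim [319.9 348. ]
edge [319.9 342.8]
top [319.9 404.2]
chamf [319.9 348.9]
line+1 [319.9 352.1]
c1 [345.7 342.8]
c2 [294.1 342.8]
far1 [344.7 386. ]
far2 [295.3 386.1]
stripbot edge [335.7 364.6]
striptop [338.3 401.9]
315 321 [76, 74, 73, 69, 112, 140, 140, 137, 138, 136, 135, 128, 160, 176, 175, 175, 174, 174, 173, 175, 172, 160, 255, 253, 250, 250, 251, 254, 240, 127, 94, 28, 75, 101, 98, 99, 96, 97, 98, 97, 97, 98, 98, 99, 100, 100, 103, 102, 102, 100]
319 321 [93, 99, 97, 89, 77, 212, 217, 211, 211, 208, 208, 211, 211, 192, 171, 169, 171, 172, 171, 172, 170, 157, 254, 252, 250, 251, 254, 251, 165, 120, 61, 66, 120, 118, 117, 117, 119, 117, 118, 117, 119, 117, 119, 118, 116, 119, 118, 119, 118, 119]
323 321 [108, 107, 103, 97, 88, 245, 235, 230, 230, 230, 231, 232, 238, 186, 169, 169, 171, 172, 172, 172, 170, 160, 254, 251, 249, 249, 254, 250, 163, 138, 89, 71, 141, 141, 139, 139, 138, 139, 140, 140, 139, 140, 138, 138, 140, 140, 137, 141, 138, 140]
```

{"api": "arm_command", "payload": {"deltas": [{"gripper":0.42,"travel":[0,0,0],"rotation":[0,-0.1,0]},{"gripper":0.42,"travel":[0,0,0],"rotation":[0,-0.1,0]},{"gripper":0.42,"travel":[0,0,0],"rotation":[0,-0.1,0]},{"gripper":0.42,"travel":[0,0,0],"rotation":[0,-0.1,0]},{"gripper":0.42,"travel":[0,0,0],"rotation":[0,-0.1,0]},{"gripper":0.42,"travel":[0,0,0],"rotation":[0,0,0]},{"gripper":0.42,"travel":[0,0,0],"rotation":[0,0,0]}]}}

```text
clock: 18.65
eef_pos: [0.4178, 0.3354, 0.2485]
eef_rot: [179.9, 44.9, 149.8]
force: [0.4, -0.1, 1.0]
finger_gap: 0.0496
grasp_force: 0.0
```

```bash
python3 - <<'E'
from line import *
to([.465,.307,.13]); d=snap('wrist','w14.png'); print(d['eye'],proj(d,[.5645,.25,.062]),r.read_state()['q'].round(0))
E
```

```text
clock 18.65 pos [0.4178 0.3354 0.2485] [179.94  44.91 149.8 ] gap 0.0496 F [ 0.4 -0.1  1. ]
travel total [ 0.447 -0.009  1.228]
[0.2870845248934659, 0.41165037302188706, 0.29925429011653315] [318.77732746 192.13169885] [-30.  21. -45. 114.  59.  79. -43.]
```

{"api": "arm_command", "payload": {"deltas": [{"gripper":0.42,"travel":[0.11,0,0.3],"rotation":[0,0,0]},{"gripper":0.42,"travel":[0.11,0,0.3],"rotation":[0,0,0]},{"gripper":0.42,"travel":[0.11,0,0.3],"rotation":[0,0,0]},{"gripper":0.42,"travel":[0.11,0,0.3],"rotation":[0,0,0]},{"gripper":0.42,"travel":[0,0,0],"rotation":[0,0,0]},{"gripper":0.42,"travel":[0,0,0],"rotation":[0,0,0]}]}}

```text
clock: 19.45
eef_pos: [0.4644, 0.3089, 0.1335]
eef_rot: [179.8, 45.0, 149.7]
force: [-0.5, 0.2, 0.0]
finger_gap: 0.0499
grasp_force: 0.0
```

```bash
python3 - <<'E'
from line import *
to([.465,.307,.13]); d=snap('wrist','w15.png'); b=cv2.imread('pics/w15.png'); g=cv2.cvtColor(b,cv2.COLOR_BGR2GRAY)
M=R.from_euler('z',-30,degrees=True); c=np.array([.5646,.2503,0]); P=lambda o:proj(d,M.apply(np.array(o)*1e-3)+c)
for n,o in(('line near',(-17,0,62)),('line s=1',(-16,0,62)),('rim',(-21.5,0,62)),('edge',(-28,0,62)),('handtop',(-17,0,140)),('chamf',(-18,0,58.5)),('line+1',(-17,0,63)),('c1',(-28,28,62)),('c2',(-28,-28,62)),('stripbot',(-6.5,17,70.5)),('housing',(-48,0,36)),('far1',(28,28,62)),('far2',(28,-28,62)),('tanL',(0,17,62)),('tanR',(0,-17,62))): print(n,P(o).round(1))
u,v=P((-17,0,62)).astype(int)
for dc in(-4,0,4): print(u+dc,v-25,g[v-25:v+22,u+dc].tolist())
# top edge of block and line across columns
E
```

```text
clock 19.45 pos [0.4644 0.3089 0.1335] [179.81  44.99 149.73] gap 0.0499 F [-0.5  0.2  0. ]
travel total [ 0.014 -0.013  0.035]
line near [318.2 255.2]
line s=1 [318.2 255.7]
rim [318.2 252.7]
edge [318.1 249. ]
handtop [318.2 355.8]
chamf [318.2 250.7]
line+1 [318.2 256.3]
c1 [354.1 248.9]
c2 [282.1 249.1]
stripbot [339.  270.1]
housing [318.  206.7]
far1 [348.9 276.6]
far2 [288.  276.7]
tanL [338.3 263.9]
tanR [298.3 264. ]
314 230 [234, 235, 233, 233, 234, 235, 235, 225, 223, 223, 225, 236, 224, 224, 226, 236, 234, 223, 223, 244, 253, 252, 254, 253, 130, 17, 81, 156, 152, 148, 148, 148, 148, 149, 148, 148, 150, 147, 148, 150, 149, 149, 149, 150, 148, 148, 150]
318 230 [238, 230, 230, 230, 231, 231, 230, 231, 230, 231, 231, 231, 230, 231, 231, 231, 230, 230, 229, 240, 255, 253, 255, 239, 107, 14, 102, 167, 164, 162, 160, 161, 161, 162, 162, 162, 160, 162, 161, 161, 162, 161, 162, 160, 161, 162, 160]
322 230 [240, 232, 233, 233, 233, 234, 233, 234, 235, 235, 234, 234, 234, 234, 234, 234, 235, 235, 232, 244, 255, 253, 254, 254, 128, 17, 102, 191, 184, 182, 181, 181, 182, 182, 181, 182, 182, 180, 181, 182, 181, 181, 181, 181, 181, 181, 181]
```

The line is within about 0.5 mm of the block top: observed at row 255.05, expected 255.2–255.7. Last, I'll check angle and lean after release from image w12, using the dark mark on the strip.

```bash
python3 - <<'E'
from line import *
def az(d,u,v,c):
    w=ray(d,u,v); e=np.array(d['eye']); oc=e[:2]-c; A=w[:2]@w[:2]; B=2*w[:2]@oc; C=oc@oc-.017**2
    t=(-B-np.sqrt(B*B-4*A*C))/2/A; p=e+w*t; return np.degrees(np.arctan2(*(p[:2]-c)[::-1])),p[2]*1e3
c=np.array([.5646,.2503])
for f in('w4.png','w10.png','w11.png','w12.png'):
    d=load(f); b=cv2.imread('pics/'+f); g=cv2.cvtColor(b,cv2.COLOR_BGR2GRAY)
    e=proj(d,[c[0]+.0085,c[1]+.0147,.105]); u0,v0=e.astype(int)
    w=g[v0-22:v0+23,u0-9:u0+14]; n,l,st,ce=cv2.connectedComponentsWithStats((w<70).astype(np.uint8))
    for i in range(1,n):
        if 8<st[i,4]<150:
            u,v=ce[i]+[u0-9,v0-22]; print(f,st[i].tolist(),(u.round(1),v.round(1)),'az,z',np.round(az(d,u,v,c),2))
# white core top in w12 and w15-lean: bright blob centroid vs prediction
d=load('w12.png'); b=cv2.imread('pics/w12.png'); hsv=cv2.cvtColor(b,cv2.COLOR_BGR2HSV)
e=proj(d,[c[0],c[1],.158]); m=((hsv[...,1]<25)&(hsv[...,2]>235)).astype(np.uint8)
n,l,st,ce=cv2.connectedComponentsWithStats(m); print('core pred',e.round(1)); 
for i in range(1,n):
    if st[i,4]>60 and np.hypot(*(ce[i]-e))<40: print(ce[i].round(1),st[i].tolist(),at(d,*ce[i],.158).round(4))
E
```

```text
w4.png [4, 36, 13, 6, 71] (np.float64(322.9), np.float64(284.5)) az,z [ 59.95 121.68]
w10.png [3, 29, 13, 6, 71] (np.float64(323.0), np.float64(284.5)) az,z [ 60.53 114.77]
w11.png [3, 29, 12, 7, 66] (np.float64(323.4), np.float64(283.9)) az,z [ 61.79 114.71]
core pred [320.1 243.9]
[318.4 241.5] [305, 228, 28, 28, 537] [0.5643 0.2524 0.158 ]
```

{"api": "arm_command", "payload": {"deltas": [{"gripper":0.42,"travel":[0,0,-0.3],"rotation":[0,0,0]},{"gripper":0.42,"travel":[0,0,-0.3],"rotation":[0,0,0]},{"gripper":0.42,"travel":[0,0,-0.3],"rotation":[0,0,0]},{"gripper":0.42,"travel":[0,0,0],"rotation":[0,0,0]},{"gripper":0.42,"travel":[0,0,0],"rotation":[0,0,0]}]}}

```text
clock: 20.12
eef_pos: [0.4091, 0.3399, 0.1959]
eef_rot: [180.0, 45.0, 149.9]
force: [0.1, 0.3, 0.1]
finger_gap: 0.0496
grasp_force: 0.0
```

```bash
python3 -c "
from bench import r
print(r.hand_in())"
```

```text
the job is handed in; nothing more can be done
None
```

The ring holder stands released in the camera stand's bore and is handed in at about 20 s: its line measures within about 1 mm of the block top, its strip within about 2° of the lens, and I saw no bump to the camera, backdrop or other tools.

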